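# Find the live flap of the desk power dock and open it

## Robot

A 7-joint arm with a two-finger parallel gripper is mounted at the origin on a cart in front of the work surface, level with it; the furniture and walls round the work are solid. World frame = base frame: x ahead of the robot, y to its left, z up, the work surface at z = 0. Lengths are in m, angles in rad, forces in N, time in s.
With the tool pointing down it reaches from about 0.4 to 0.85 m from the base axis. Payload 4.5 kg.
Tool frame: the origin (TCP) lies midway between the tips of the shut fingers; the grasp point (between the pads) lies 19 mm behind it; z points along the fingers, y is the line along which they close (so a half turn about z gives the same grasp; the last joint's range is limited). The gripper opens to 88 mm and grips with 3 to 60 N. Pads are 18 mm wide; open, the fingers measure 123 mm over their backs; the gripper's body (75 mm by 187 mm) begins 45 mm behind the grasp point.
Start: joints at [-1.164, 0.689, -0.195, 1.565, 0.157, 0.902, -0.215], TCP at [0.228, 0.582, 0.239] pointing down, gripper open.
Joint ranges: [-3.01, 3.01], [-0.46, 2.08], [-1.47, 1.51], [0.13, 2.56], [-1, 4.14], [0.04, 2.09], [-2.66, 2.66]. Speed limits (rad/s): [2.57, 2.57, 3.14, 3.14, 3.14, 3.14, 3.14].

## Interface

Orientations are given as a unit quaternion [x, y, z, w].
In Python, from plant import r, eyes, finish_job gives the robot as it stands. The module is installed in compiled form; this text tells all that it offers.
- The arm moves only by the tool move_arm, never from a script. Its argument "motion" is a list of rows, each a list of 7 numbers: the shift along the tool's x, y, z in mm, then the turn, a rotation vector about the tool's x, y, z in degrees, then the closure, from 0 (fully open) to 1 (shut). A call has 1 to 5 rows; each row is the pose to reach, as a shift and turn from the pose commanded when the call began, along the tool's axes at that moment; what a row does not reach only later rows make up. A row lasts 1/8 s, in which the tool goes at most 62.5 mm and 10.7 degrees, less where a joint would pass 70% of its speed; a pose out of reach is approached as far as the arm can. A call with a gripper value outside its range is refused whole. The fingers move at their own pace and stop on an object; "newtons" is the grip in N (left out, the last holds). Time passes only in rows, so rows that repeat a pose let the fingers close. It gives the time, the measured TCP pose, the force, the opening and the grip force at its end, in the units of the state.
- r.get_state(): the state, without advancing time (a new reading comes with each control period).
- eyes.snapshot(name): name is "side" or "top" or "wrist"; returns a dict with "frame" (400x640x3 uint8, red, green, blue), "z_map" (400x640 float32, m along the optical axis (not along the pixel's ray), 0 where there is no reading), "intrinsics" (3x3 intrinsics, pixels), "dist" ([k1, k2, p1, p2, k3] as OpenCV has them; the pictures are not rectified), "world_to_cam" (4x4, takes a point from world to camera coordinates). Camera axes: x right, y down, z forward; pixel columns grow to the right and rows downward; lengths in m; the calibration is good to about 2 mm. A picture is of the moment at which its call begins.
- finish_job(): hands the job in; it is judged then, once.
The state is a dict: "clock": time; "q": joint angles; "qd": joint speeds; "joint_torque": joint torques, N m; "tool_pos": TCP position; "eef_rot": TCP orientation; "contact_force": force on the tool from outside, world axes, zero at the start; "moment": the same for the moment, N m; "opening": opening from 0.0 (shut) to 1.0 (fully open); "finger_force": force on a finger pad.
Only numpy, scipy, OpenCV 4.12 (cv2) and the standard library are available. Lean on these libraries where they do the work, as an engineer would, in place of code of your own. Each camera call takes 0.05 s, during which the arm holds its last target. There are 200 camera calls.

## Task

Three of the four cover flaps on the desk's power dock are blanked off underneath; press down on the ribbed far part of one flap after another until you find the one that rocks, then push its raised near edge up and over until that flap stands upright, so that the sockets under it can be used, and leave it standing open. Touch the dock with the fingers only, do not force the flaps that will not give, and leave the other things on the desk where they are.

Things in the scene. Friction and masses are not known exactly. Their poses are not given: they have to be found in the camera images.
- dock: aluminium desk power dock with black end caps, fixed to the desk: 138 mm deep (x), 368 long (y), 75 high. Origin: centre of its underside; x runs to the far side, away from the robot, y to the left, z up. In its top lie four identical grey flaps, pitch 86 mm along y, flush at 74 mm. Hidden blocks hold three shut; the fourth, unmarked, covers a low socket insert (top 24 mm above the desk).
- flap_1 (a joint): tilt of the leftmost (+y) flap, rad: 0 flush, grows as the far edge goes down and the near edge up; stop at 1.48 (upright, top 135 mm above the desk). A see-saw on a pin across it, 71.5 mm above the desk, 9 mm beyond the dock's middle; friction hinge (0.03 N m, 1 to 3 N at the strip), no spring, stays where left. A blocked flap gives 2 degrees; pressing the near part does nothing.
- flap_2 (a joint): tilt of the second from the left flap, rad: 0 flush, grows as the far edge goes down and the near edge up; stop at 1.48 (upright, top 135 mm above the desk). A see-saw on a pin across it, 71.5 mm above the desk, 9 mm beyond the dock's middle; friction hinge (0.03 N m, 1 to 3 N at the strip), no spring, stays where left. A blocked flap gives 2 degrees; pressing the near part does nothing.
- flap_3 (a joint): tilt of the third from the left flap, rad: 0 flush, grows as the far edge goes down and the near edge up; stop at 1.48 (upright, top 135 mm above the desk). A see-saw on a pin across it, 71.5 mm above the desk, 9 mm beyond the dock's middle; friction hinge (0.03 N m, 1 to 3 N at the strip), no spring, stays where left. A blocked flap gives 2 degrees; pressing the near part does nothing.
- flap_4 (a joint): tilt of the rightmost (-y) flap, rad: 0 flush, grows as the far edge goes down and the near edge up; stop at 1.48 (upright, top 135 mm above the desk). A see-saw on a pin across it, 71.5 mm above the desk, 9 mm beyond the dock's middle; friction hinge (0.03 N m, 1 to 3 N at the strip), no spring, stays where left. A blocked flap gives 2 degrees; pressing the near part does nothing.
- flap_1_press (a point): point on top of flap 1, amid its black ribbed press strip: 28 mm beyond the pin, 18 mm short of the far edge; moves with the flap. Flap: 110 mm deep (64 near side of the pin, 46 far side), 78 wide, 5 thick; the frame's rim before and behind it is 12.5 mm wide. Below the far part of the free flap lies about 45 mm of free depth.
- flap_1_lip (a point): middle of the near edge of flap 1, on its top face, 64 mm from the pin; moves with the flap (at 0.7 rad it stands about 41 mm above the frame)
- flap_2_press (a point): point on top of flap 2, amid its black ribbed press strip: 28 mm beyond the pin, 18 mm short of the far edge; moves with the flap. Flap: 110 mm deep (64 near side of the pin, 46 far side), 78 wide, 5 thick; the frame's rim before and behind it is 12.5 mm wide. Below the far part of the free flap lies about 45 mm of free depth.
- flap_2_lip (a point): middle of the near edge of flap 2, on its top face, 64 mm from the pin; moves with the flap (at 0.7 rad it stands about 41 mm above the frame)
- flap_3_press (a point): point on top of flap 3, amid its black ribbed press strip: 28 mm beyond the pin, 18 mm short of the far edge; moves with the flap. Flap: 110 mm deep (64 near side of the pin, 46 far side), 78 wide, 5 thick; the frame's rim before and behind it is 12.5 mm wide. Below the far part of the free flap lies about 45 mm of free depth.
- flap_3_lip (a point): middle of the near edge of flap 3, on its top face, 64 mm from the pin; moves with the flap (at 0.7 rad it stands about 41 mm above the frame)
- flap_4_press (a point): point on top of flap 4, amid its black ribbed press strip: 28 mm beyond the pin, 18 mm short of the far edge; moves with the flap. Flap: 110 mm deep (64 near side of the pin, 46 far side), 78 wide, 5 thick; the frame's rim before and behind it is 12.5 mm wide. Below the far part of the free flap lies about 45 mm of free depth.
- flap_4_lip (a point): middle of the near edge of flap 4, on its top face, 64 mm from the pin; moves with the flap (at 0.7 rad it stands about 41 mm above the frame)
- stapler: black stapler, 144 x 58 x 46 mm, lying in front of the dock; loose, to be left alone. Origin: centre of its underside
- mug: white mug with green dots, 93 mm high, behind the dock; loose, to be left alone. Origin: centre of its underside
- tape_roll: roll of brown tape, 94 mm across, 48 mm high, lying flat behind the dock; loose, to be left alone. Origin: centre of its underside
- timer: white and red wind-up kitchen timer, 72 mm across, 46 mm high, behind the dock; loose, to be left alone. Origin: centre of its underside
- pen: white pen with red ends, 145 mm, lying in front of the dock; loose, to be left alone. Origin: centre of its underside
- calculator: black desk calculator, 108 x 140 x 23 mm, front left of the desk; loose, to be left alone. Origin: centre of its underside

How it is judged:
On the way:
1. one flap rocks under the press: tilted between 0.15 and 1.0 rad ((value of joint flap_1 between 0.15 and 1 rad or value of joint flap_2 between 0.15 and 1 rad or value of joint flap_3 between 0.15 and 1 rad or value of joint flap_4 between 0.15 and 1 rad)), for 0.1 s.
At the end, for the whole second after the job is handed in: one flap stands open, tilted more than 1.25 rad (72 degrees) and at rest, and the other three are shut (under 0.1 rad) (((value of joint flap_1 above 1.25 rad and velocity of joint flap_1 between -0.1 and 0.1 rad/s and value of joint each of flap_2, flap_3, flap_4 below 0.1 rad) or (value of joint flap_2 above 1.25 rad and velocity of joint flap_2 between -0.1 and 0.1 rad/s and value of joint each of flap_1, flap_3, flap_4 below 0.1 rad) or (value of joint flap_3 above 1.25 rad and velocity of joint flap_3 between -0.1 and 0.1 rad/s and value of joint each of flap_1, flap_2, flap_4 below 0.1 rad) or (value of joint flap_4 above 1.25 rad and velocity of joint flap_4 between -0.1 and 0.1 rad/s and value of joint each of flap_1, flap_2, flap_3 below 0.1 rad))); the robot touches nothing.
It fails at once if a flap or the dock is forced: pressed by the fingers with more than 60 N (contact force between the fingers and dock above 60 N).
It fails at once if the arm or the gripper's body, not the fingers, leans on the dock (over 5 N) (contact force between the arm and dock above 5 N).
It fails at once if another thing on the desk is moved by more than 30 mm, or lifted (distance of any of stapler, mug, tape_roll, timer, pen, calculator from where it was at the start of the episode above 0.03 m).
It also fails if it takes over 51 s, if anything falls off the work surface, if the arm or the gripper's body presses on something with over 40 N, if the wrist force passes 120 N, or if a joint passes its speed limit or range.

## Working session

There is one attempt and no reset: what is moved stays moved. The work goes in short steps, Python scripts to look and compute and a tool call to move; the robot and the scene stay as the last step left them, time stands still between calls to the robot, and variables do not carry over. Pictures are saved under pics/ and viewed, at most 10 in all, crops included, and the job is handed in when it is done.

Besides the shell and the picture viewer there is one more tool, called after ">>>" as name(argument=value, ...), one argument or row to a line, values as JSON. move_arm: Moves the arm, as the interface text tells. Its arguments: {"type":"object","properties":{"motion":{"type":"array","items":{"type":"array","items":{"type":"number"}}},"newtons":{"type":"number"}},"required":["motion"]}

```bash
mkdir -p pics
python3 - <<'E'
from plant import r, eyes
import cv2, numpy as np
s=r.get_state()
print({k:np.round(v,3) for k,v in s.items()})
for n in ("top","side"):
    d=eyes.snapshot(n)
    np.savez(f"{n}.npz",**d)
    cv2.imwrite(f"pics/{n}0.png",d["frame"][:,:,::-1])
    print(n,d["intrinsics"],d["dist"],d["world_to_cam"])
E
```

```text
{'clock': np.float64(0.0), 'q': array([-1.164,  0.69 , -0.195,  1.566,  0.157,  0.903, -0.215]), 'qd': array([ 0.001, -0.001, -0.002,  0.002,  0.001,  0.001, -0.   ]), 'joint_torque': array([-1.0000e-03, -5.2755e+01, -1.2670e+00, -1.5343e+01, -5.3000e-02,
        6.0000e-03,  0.0000e+00]), 'tool_pos': array([0.227, 0.581, 0.238]), 'eef_rot': array([ 0.185,  0.983, -0.001, -0.   ]), 'contact_force': array([ 0.143,  0.376, -0.458]), 'moment': array([-0.003,  0.035, -0.005]), 'finger_force': np.float64(0.0), 'opening': np.float64(1.003)}
top [[492.59144219   0.         319.40412221]
 [  0.         492.59144219 195.37468515]
 [  0.           0.           1.        ]] [-0.14752691  0.          0.          0.          0.        ] [[-0.01729321 -0.99970024 -0.01733135 -0.00714195]
 [-0.99612417  0.0187213  -0.08594273  0.55821257]
 [ 0.08624144  0.01577795 -0.99614932  1.12826488]
 [ 0.          0.          0.          1.        ]]
side [[389.34388759   0.         322.6409333 ]
 [  0.         389.34388759 190.6345726 ]
 [  0.           0.           1.        ]] [-0.00462198  0.          0.          0.          0.        ] [[ 0.26140918  0.96521836 -0.00433004 -0.1096948 ]
 [ 0.63138694 -0.17438763 -0.75560537 -0.29943868]
 [-0.73007929  0.19478825 -0.6550128   1.47571169]
 [ 0.          0.          0.          1.        ]]
```

View pics/top0.png

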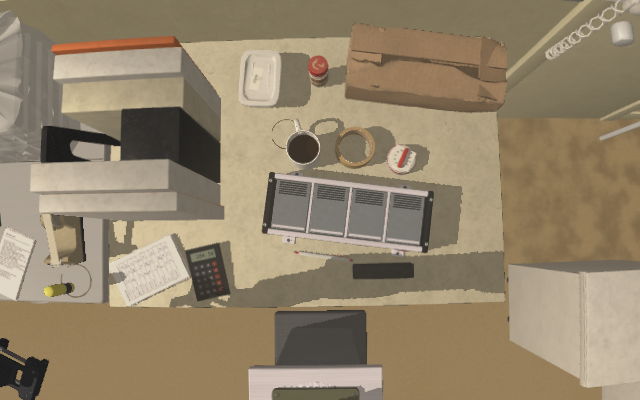

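View pics/side0.png

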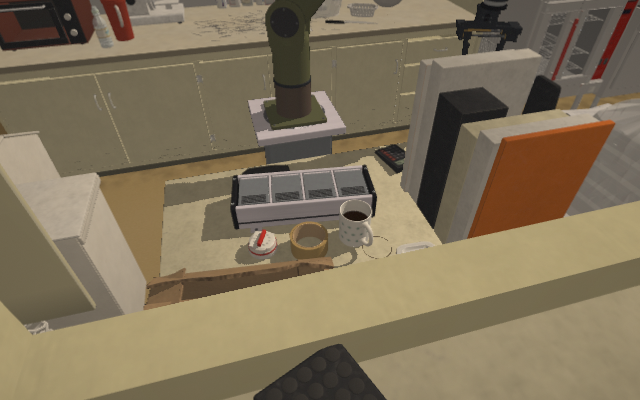

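The top view shows the dock at about (348,212), turned slightly, with the flaps' ribbed strips on the far side. The mug (303,148), tape (355,147) and timer (402,158) are behind it, and the stapler (383,270) and pen (322,256) in front. Tall boxes stand at the left (30–220, 40–215). The side view agrees.

```bash
cat > h.py <<'E'
import numpy as np, cv2
from scipy.spatial.transform import Rotation as R
def cloud(d):
    K,D,T=d["intrinsics"],d["dist"],d["world_to_cam"]
    v,u=np.mgrid[0:400,0:640]
    n=cv2.undistortPoints(np.stack([u.ravel(),v.ravel()],1).astype(float)[:,None],K,D).reshape(400,640,2)
    z=d["z_map"]
    P=np.dstack([n*z[...,None],z])
    W=(P-T[:3,3])@T[:3,:3]
    W[z==0]=np.nan
    return W
def on_plane(d,uv,h):
    K,D,T=d["intrinsics"],d["dist"],d["world_to_cam"]
    n=cv2.undistortPoints(np.array(uv,float)[:,None],K,D)[:,0]
    ray=np.c_[n,np.ones(len(n))]@T[:3,:3]; c=-T[:3,:3].T@T[:3,3]
    return c+ray*((h-c[2])/ray[:,2])[:,None]
E
python3 - <<'E'
from h import *
d=dict(np.load("top.npz")); W=cloud(d)
m=((abs(W[...,2]-.074)<.008)).astype(np.uint8)
m[:165]=0;m[255:]=0;m[:,:255]=0;m[:,440:]=0
n,l,st,_=cv2.connectedComponentsWithStats(m); k=1+np.argmax(st[1:,4]); print(st[k])
P=W[l==k]; rect=cv2.minAreaRect(P[:,:2].astype(np.float32)); print(rect, P[:,2].mean(), np.median(P[:,2]))
print(cv2.boxPoints(rect))
# grey flap blobs
f=d["frame"].astype(int); g=((l==k)&(f.max(2)<150)&(f.max(2)>85)).astype(np.uint8)
g=cv2.morphologyEx(g,cv2.MORPH_OPEN,np.ones((3,3)))
n2,l2,s2,c2=cv2.connectedComponentsWithStats(g)
for i in range(1,n2):
    if s2[i,4]>100:
        uv=np.argwhere(l2==i)[:,::-1]; print(s2[i],cv2.minAreaRect(on_plane(d,uv,.074)[:,:2].astype(np.float32)))
# obstacles heights
for name,(a,b,c,e) in dict(boxes=(30,220,40,215),mug=(275,330,120,165),tape=(335,376,125,168),timer=(385,418,142,175),carton=(345,508,22,108)).items():
    Q=W[c:e,a:b].reshape(-1,3); Q=Q[Q[:,2]>.02]; print(name,np.nanpercentile(Q,1,axis=0).round(3),np.nanpercentile(Q,99,axis=0).round(3))
cv2.imwrite("pics/crop.png",cv2.resize(d["frame"][165:260,255:445,::-1],None,fx=4,fy=4,interpolation=cv2.INTER_CUBIC))
E
```

```text
[ 262  172  172   81 9748]
((0.5153118968009949, -0.08053582906723022), (0.3750326931476593, 0.13899104297161102), 82.0836410522461) 0.07346491109032938 0.07352194420969221
[[ 0.42065254 -0.25669375]
 [ 0.558319   -0.27583662]
 [ 0.6099713   0.09562209]
 [ 0.47230482  0.11476496]]
[ 272  180   39   48 1187] ((0.537563145160675, 0.04619134962558746), (0.0779021829366684, 0.09994608163833618), 82.01963806152344)
[ 310  184   38   48 1150] ((0.525475800037384, -0.038806185126304626), (0.07778874784708023, 0.09964848309755325), 82.09025573730469)
[ 348  188   39   49 1230] ((0.5146571397781372, -0.12428578734397888), (0.07891722023487091, 0.10175299644470215), 81.77737426757812)
[ 386  192   39   49 1171] ((0.503251850605011, -0.20806734263896942), (0.07782461494207382, 0.10177771747112274), 82.0254135131836)
boxes [0.507 0.211 0.022] [0.875 0.622 0.397]
mug [ 0.624 -0.02   0.044] [0.72  0.053 0.095]
tape [ 0.624 -0.146  0.021] [ 0.714 -0.056  0.052]
timer [ 0.609 -0.243  0.021] [ 0.672 -0.18   0.048]
carton [ 0.754 -0.454  0.026] [ 0.963 -0.088  0.155]
```

View pics/crop.png

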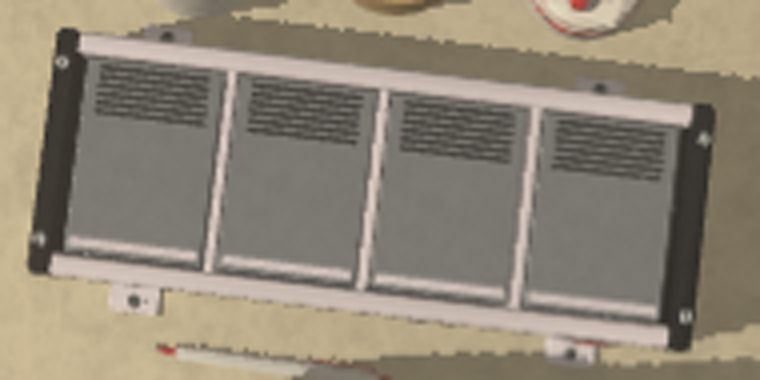

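The crop shows four flaps left to right, with the ribs on the far (upper) part and a light lip along the near edge. The dock centre is (0.515, -0.081) and its yaw is -7.9°. I'll close the fingers and approach above flap 1's press strip, keeping clear of the boxes.

```bash
cat >> h.py <<'E'
YAW=np.radians(-7.9); C=np.array([.5153,-.0805])
ex=np.array([np.cos(YAW),np.sin(YAW)]); ey=np.array([-ex[1],ex[0]])
Q0=R.from_matrix(np.c_[np.r_[-ex,0],np.r_[ey,0],[0,0,-1]])
def dk(x,y,z): return np.r_[C+ex*x+ey*y,z]      # dock metres -> world
YF={1:.129,2:.043,3:-.043,4:-.129}
def to(p,s,q=None):
    q0=R.from_quat(s["eef_rot"]); q=Q0 if q is None else q
    return (q0.inv().apply(np.array(p)-s["tool_pos"])*1e3).round(1),np.degrees((q0.inv()*q).as_rotvec()).round(1)
E
python3 - <<'E'
from h import *; from plant import r
s=r.get_state()
for p in ([.33,.28,.24],dk(.038,.129,.2),dk(.038,.129,.1)): print(np.round(p,3),to(p,s))
E
```

```text
[0.33 0.28 0.24] (array([-205.3, -243.5,   -1.6]), array([ -0.1,  -0. , -13.5]))
[0.571 0.042 0.2  ] (array([-516.1, -377.4,   38.7]), array([ -0.1,  -0. , -13.5]))
[0.571 0.042 0.1  ] (array([-516.1, -377.2,  138.7]), array([ -0.1,  -0. , -13.5]))
```

>>> move_arm(
  motion=[
    [-40,-48,0,0,0,-3,1],
    [-80,-96,0,0,0,-6,1],
    [-120,-144,0,0,0,-9,1],
    [-160,-192,0,0,0,-12,1],
    [-205,-240,0,0,0,-13.5,1],
  ],
  newtons=20,
)

```text
clock: 0.72
tool_pos: [0.3301, 0.2849, 0.2386]
eef_rot: [0.068, 0.998, -0.0, -0.0]
contact_force: [1.6, 0.0, 0.4]
opening: 0.454
finger_force: 0.0
```

Run:
```python
from h import *; from plant import r
s=r.get_state(); print(s["clock"],s["tool_pos"].round(3),s["eef_rot"].round(3),s["q"].round(2),s["opening"])
for p in (dk(-.06,.129,.2),dk(.038,.129,.2),dk(.038,.129,.1)): print(np.round(p,3),to(p,s))
```

```text
0.725 [0.33  0.285 0.239] [ 0.068  0.998 -0.    -0.   ] [-0.61  0.46 -0.31  2.1   0.24  0.61  0.35] 0.4541936214380937
[0.474 0.056 0.2  ] (array([-173.2, -207.9,   38.7]), array([-0. , -0. ,  0.1]))
[0.571 0.042 0.2  ] (array([-271.2, -208.1,   38.7]), array([-0. , -0. ,  0.1]))
[0.571 0.042 0.1  ] (array([-271.2, -208.1,  138.7]), array([-0. , -0. ,  0.1]))
```

>>> move_arm(
  motion=[
    [-30,-52,0,0,0,0,1],
    [-65,-104,10,0,0,0,1],
    [-110,-148,20,0,0,0,1],
    [-155,-188,30,0,0,0,1],
    [-210,-208,39,0,0,0,1],
  ],
)

```text
clock: 1.35
tool_pos: [0.5096, 0.049, 0.1991]
eef_rot: [0.07, 0.998, -0.001, -0.001]
contact_force: [1.2, 1.2, 0.4]
opening: 0.003
finger_force: 0.0
```

>>> move_arm(
  motion=[
    [-30,0,30,0,0,0,1],
    [-61,0,60,0,0,0,1],
    [-61,0,100,0,0,0,1],
    [-61,0,100,0,0,0,1],
  ],
)

```text
clock: 1.85
tool_pos: [0.5675, 0.0434, 0.097]
eef_rot: [0.068, 0.998, -0.001, -0.003]
contact_force: [-0.2, -0.2, -0.5]
opening: 0.004
finger_force: 0.0
```

Run:
```python
from h import *; from plant import r,eyes
s=r.get_state(); print(s["clock"],s["tool_pos"].round(4),s["contact_force"].round(1),s["opening"],to(dk(.038,.129,.08),s))
for n in ("wrist","side"):
    d=eyes.snapshot(n); cv2.imwrite(f"pics/{n}1.png",d["frame"][:,:,::-1])
```

```text
1.85 [0.5675 0.0434 0.097 ] [-0.2 -0.2 -0.5] 0.004469177060884065 (array([-3.5, -0.9, 17. ]), array([-0.1, -0.4,  0.1]))
```

View pics/wrist1.png

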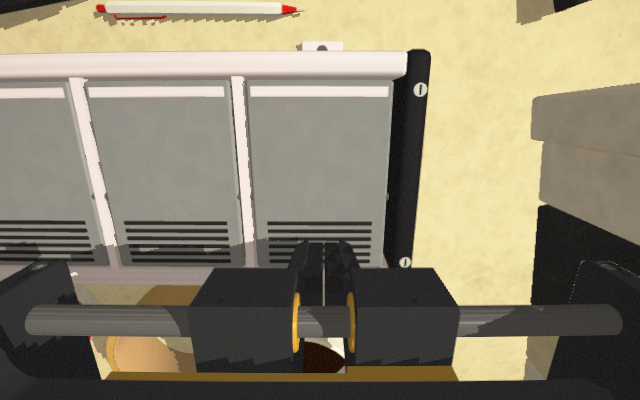

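The wrist view shows the closed fingertips at (325,243), centred on flap 1's ribbed strip (265–372, 222–262) and square to it. Now I'll lower them gently.

>>> move_arm(
  motion=[
    [-2,0,10,0,0,0,1],
    [-2,0,17,0,0,0,1],
    [-2,0,19,0,0,0,1],
    [-2,0,20,0,0,0,1],
  ],
)

```text
clock: 2.45
tool_pos: [0.5719, 0.0437, 0.0797]
eef_rot: [0.068, 0.998, 0.0, 0.0]
contact_force: [-0.5, -0.4, -0.1]
opening: 0.011
finger_force: 0.0
```

>>> move_arm(
  motion=[
    [0,0,1,0,0,0,1],
    [0,0,2,0,0,0,1],
    [0,0,2,0,0,0,1],
  ],
)

```text
clock: 2.82
tool_pos: [0.5719, 0.0436, 0.0777]
eef_rot: [0.069, 0.998, 0.0, -0.0]
contact_force: [0.3, 1.2, 0.5]
opening: 0.004
finger_force: 0.0
```

>>> move_arm(
  motion=[
    [0,0,1,0,0,0,1],
    [0,0,2,0,0,0,1],
    [0,0,3,0,0,0,1],
    [0,0,3,0,0,0,1],
  ],
)

```text
clock: 3.32
tool_pos: [0.5719, 0.0436, 0.0746]
eef_rot: [0.069, 0.998, 0.0, -0.0]
contact_force: [-0.4, 0.5, 0.7]
opening: 0.009
finger_force: 0.0
```

>>> move_arm(
  motion=[
    [0,0,1,0,0,0,1],
    [0,0,2,0,0,0,1],
    [0,0,2,0,0,0,1],
  ],
)

```text
clock: 3.7
tool_pos: [0.572, 0.0436, 0.0736]
eef_rot: [0.069, 0.998, -0.0, 0.0]
contact_force: [-1.7, -0.4, 8.2]
opening: 0.003
finger_force: 4.0
```

>>> move_arm(
  motion=[
    [0,0,1,0,0,0,1],
    [0,0,1,0,0,0,1],
  ],
)

```text
clock: 3.95
tool_pos: [0.5721, 0.0436, 0.0735]
eef_rot: [0.069, 0.998, -0.0, 0.001]
contact_force: [-3.4, 0.1, 15.8]
opening: 0.004
finger_force: 7.8
```

Flap 1 is blocked: 16 N with no give. Next is flap 2.

>>> move_arm(
  motion=[
    [0,0,-14,0,0,0,1],
    [0,-43,-14,0,0,0,1],
    [0,-86,-14,0,0,0,1],
    [0,-86,-6,0,0,0,1],
    [0,-86,-4,0,0,0,1],
  ],
)

```text
clock: 4.58
tool_pos: [0.5602, -0.0409, 0.0754]
eef_rot: [0.068, 0.998, 0.001, -0.0]
contact_force: [0.3, 0.4, -0.1]
opening: 0.004
finger_force: 0.0
```

>>> move_arm(
  motion=[
    [0,0,2,0,0,0,1],
    [0,0,3,0,0,0,1],
    [0,0,4,0,0,0,1],
    [0,0,4,0,0,0,1],
  ],
)

```text
clock: 5.08
tool_pos: [0.5606, -0.0399, 0.0735]
eef_rot: [0.067, 0.998, 0.0, 0.001]
contact_force: [-2.5, 0.1, 14.4]
opening: 0.008
finger_force: 7.4
```

Flap 2 is blocked too (14 N). Next is flap 3.

>>> move_arm(
  motion=[
    [0,0,-14,0,0,0,1],
    [0,-43,-14,0,0,0,1],
    [0,-86,-14,0,0,0,1],
    [0,-86,-6,0,0,0,1],
    [0,-86,-4,0,0,0,1],
  ],
)

```text
clock: 5.7
tool_pos: [0.5486, -0.1255, 0.0755]
eef_rot: [0.068, 0.998, 0.001, 0.0]
contact_force: [0.1, 0.7, -0.4]
opening: 0.006
finger_force: 0.0
```

>>> move_arm(
  motion=[
    [0,0,2,0,0,0,1],
    [0,0,3,0,0,0,1],
    [0,0,4,0,0,0,1],
    [0,0,4,0,0,0,1],
  ],
)

```text
clock: 6.2
tool_pos: [0.5488, -0.1261, 0.0718]
eef_rot: [0.068, 0.998, 0.0, 0.0]
contact_force: [0.2, 0.9, 1.8]
opening: 0.007
finger_force: 0.7
```

Flap 3 gives under only 1.8 N, so it's the free one. I'll press on down to tilt it.

>>> move_arm(
  motion=[
    [0,0,4,0,0,0,1],
    [0,0,8,0,0,0,1],
    [0,0,12,0,0,0,1],
    [0,0,12,0,0,0,1],
  ],
)

```text
clock: 6.7
tool_pos: [0.548, -0.1272, 0.0592]
eef_rot: [0.069, 0.998, -0.0, -0.0]
contact_force: [0.1, -0.1, 1.2]
opening: 0.005
finger_force: 0.1
```

>>> move_arm(
  motion=[
    [0,0,4,0,0,0,1],
    [0,0,7,0,0,0,1],
    [0,0,7,0,0,0,1],
    [0,0,7,0,0,0,1],
  ],
)

```text
clock: 7.2
tool_pos: [0.5484, -0.1268, 0.0526]
eef_rot: [0.069, 0.998, 0.0, -0.0]
contact_force: [-0.2, -0.7, -0.1]
opening: 0.008
finger_force: 0.1
```

Run:
```python
from h import *; from plant import r,eyes
d=eyes.snapshot("wrist"); cv2.imwrite("pics/wrist2.png",d["frame"][:,:,::-1])
W=cloud(d); v=(W[...,:2]-C)@np.c_[ex,ey]
m=(abs(v[...,1]+.043)<.025)&(v[...,0]<-.005)&(v[...,0]>-.08)&(W[...,2]>.06)&(W[...,2]<.14)
x,z=v[m][:,0],W[m][:,2]
for a in np.arange(-.075,-.005,.005):
    k=(x>=a)&(x<a+.005)
    if k.sum()>5: print(round(a,3),k.sum(),np.percentile(z[k],[5,50,95]).round(3))
s=r.get_state(); print(s["tool_pos"].round(4),(s["tool_pos"][:2]-C)@np.c_[ex,ey])
```

```text
-0.075 12 [0.071 0.071 0.072]
-0.07 1875 [0.073 0.074 0.075]
-0.065 2060 [0.073 0.074 0.076]
-0.06 1550 [0.061 0.072 0.075]
-0.04 1059 [0.118 0.119 0.12 ]
-0.035 3785 [0.118 0.12  0.121]
-0.03 2741 [0.112 0.115 0.118]
-0.025 2204 [0.107 0.109 0.112]
-0.02 1771 [0.101 0.104 0.106]
-0.015 1446 [0.096 0.098 0.101]
-0.01 1200 [0.09  0.093 0.095]
[ 0.5484 -0.1268  0.0527] [ 0.03910264 -0.04128174]
```

View pics/wrist2.png

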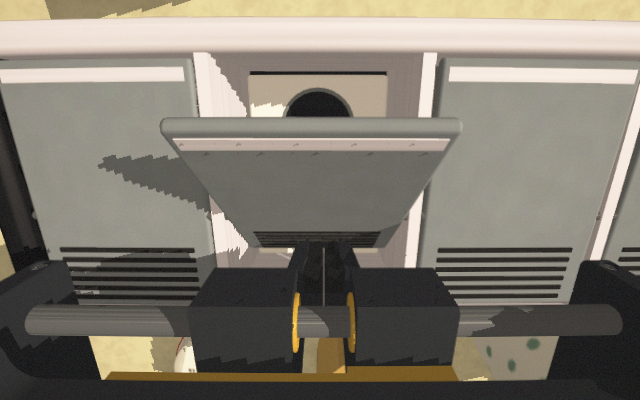

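The flap is tilted about 0.83 rad: lip at pixels (165–458, 118–150), at dock x ≈ -38 mm and z ≈ 120 mm, with the socket hole showing beneath. I'll lift off, go over to the near side and come down in front of the lip.

>>> move_arm(
  motion=[
    [0,0,-50,0,0,0,1],
    [0,0,-100,0,0,0,1],
    [0,0,-147,0,0,0,1],
    [50,0,-147,0,0,0,1],
    [100,0,-147,0,0,0,1],
  ],
)

```text
clock: 7.88
tool_pos: [0.4484, -0.1129, 0.2003]
eef_rot: [0.069, 0.998, 0.0, 0.001]
contact_force: [-0.5, 0.7, 0.6]
opening: 0.004
finger_force: 0.0
```

>>> move_arm(
  motion=[
    [33,0,0,0,0,0,1],
    [33,0,40,0,0,0,1],
    [33,0,80,0,0,0,1],
    [33,0,112,0,0,0,1],
    [33,0,112,0,0,0,1],
  ],
)

```text
clock: 8.5
tool_pos: [0.4154, -0.1081, 0.0864]
eef_rot: [0.068, 0.998, -0.0, -0.002]
contact_force: [-0.7, 0.0, -0.1]
opening: 0.008
finger_force: 0.0
```

Run:
```python
from h import *; from plant import r
s=r.get_state(); print(s["tool_pos"].round(4),((s["tool_pos"][:2]-C)@np.c_[ex,ey]).round(4),s["contact_force"].round(1),to(dk(-.055,-.043,.088),s),to(dk(-.009,-.043,.1),s))
```

```text
[ 0.4154 -0.1081  0.0864] [-0.0952 -0.0411] [-0.7  0.  -0.1] (array([-40.2,  -2. ,  -1.8]), array([-0. , -0.2,  0.1])) (array([-86.1,  -2.1, -14. ]), array([-0. , -0.2,  0.1]))
```

>>> move_arm(
  motion=[
    [-20,-2,0,0,0,0,1],
    [-40,-2,0,0,0,0,1],
    [-48,-2,-3,0,0,0,1],
    [-54,-2,-6,0,0,0,1],
  ],
)

```text
clock: 9.0
tool_pos: [0.4688, -0.118, 0.0946]
eef_rot: [0.069, 0.998, -0.0, -0.001]
contact_force: [-2.6, 1.3, 1.6]
opening: 0.006
finger_force: 1.0
```

>>> move_arm(
  motion=[
    [-6,0,-4,0,0,0,1],
    [-12,0,-7,0,0,0,1],
    [-18,0,-9,0,0,0,1],
    [-24,0,-10,0,0,0,1],
    [-24,0,-10,0,0,0,1],
  ],
)

```text
clock: 9.62
tool_pos: [0.4946, -0.1212, 0.1037]
eef_rot: [0.069, 0.998, 0.0, 0.001]
contact_force: [-0.2, 0.7, 0.2]
opening: 0.007
finger_force: 0.0
```

>>> move_arm(
  motion=[
    [-2,0,0,0,0,0,1],
    [-4,0,0,0,0,0,1],
    [-6,0,0,0,0,0,1],
    [-6,0,0,0,0,0,1],
  ],
)

```text
clock: 10.12
tool_pos: [0.4989, -0.1219, 0.1036]
eef_rot: [0.068, 0.998, 0.0, -0.001]
contact_force: [-2.3, 0.2, 1.3]
opening: 0.008
finger_force: 1.1
```

>>> move_arm(
  motion=[
    [-1,0,0,0,0,0,1],
    [-2,0,0,0,0,0,1],
    [-3,0,0,0,0,0,1],
    [-3,0,0,0,0,0,1],
  ],
)

```text
clock: 10.62
tool_pos: [0.499, -0.1221, 0.1034]
eef_rot: [0.068, 0.998, -0.0, -0.003]
contact_force: [-8.8, 2.1, 5.4]
opening: 0.005
finger_force: 4.2
```

The flap has reached its stop: the reaction rises to about 10 N with no movement. I'll back straight off and look.

>>> move_arm(
  motion=[
    [10,0,0,0,0,0,1],
    [40,0,0,0,0,0,1],
    [80,0,0,0,0,0,1],
    [80,0,-50,0,0,0,1],
    [80,0,-100,0,0,0,1],
  ],
)

```text
clock: 11.25
tool_pos: [0.4233, -0.1114, 0.2048]
eef_rot: [0.068, 0.998, 0.0, 0.0]
contact_force: [1.9, -0.6, 0.7]
opening: 0.005
finger_force: 0.0
```

>>> move_arm(
  motion=[
    [20,0,-20,0,0,0,1],
    [20,0,-20,0,0,0,1],
    [20,0,-20,0,0,0,1],
  ],
)

```text
clock: 11.62
tool_pos: [0.4042, -0.109, 0.2232]
eef_rot: [0.069, 0.998, 0.0, 0.0]
contact_force: [1.1, 0.2, 0.2]
opening: 0.003
finger_force: 0.0
```

Run:
```python
from h import *; from plant import r,eyes
s=r.get_state(); print(s["clock"],s["tool_pos"].round(3),s["contact_force"].round(1),abs(s["qd"]).max())
d=eyes.snapshot("side"); W=cloud(d); v=(W[...,:2]-C)@np.c_[ex,ey]
for i,y in YF.items():
    m=(abs(v[...,1]-y)<.03)&(abs(v[...,0])<.06)&(W[...,2]<.15)&(W[...,2]>.04)
    p=W[m][:,2]; top=m&(W[...,2]>.09)
    print(i,np.percentile(p,[5,50,95]).round(3), top.sum(), np.polyfit(W[top][:,2],v[top][:,0],1) if top.sum()>20 else "")
cv2.imwrite("pics/side2.png",cv2.resize(d["frame"][130:280,150:450,::-1],None,fx=2.5,fy=2.5))
```

```text
11.625 [ 0.404 -0.109  0.223] [1.1 0.2 0.2] 0.01788621916884539
1 [0.071 0.074 0.077] 0 
2 [0.071 0.074 0.077] 0 
3 [0.046 0.09  0.133] 364 [-0.09055251  0.01802353]
4 [0.072 0.074 0.076] 0
```

View pics/side2.png

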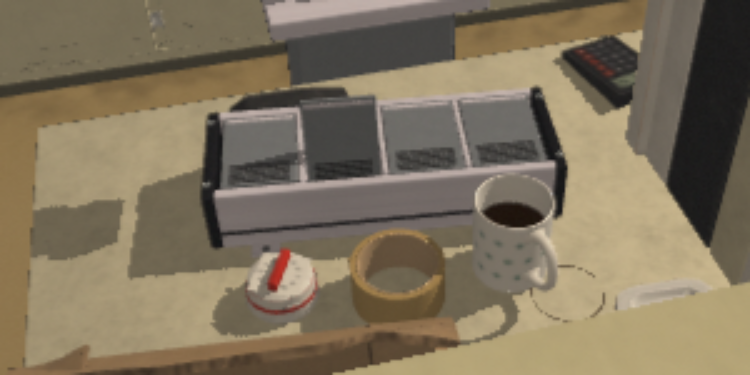

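The side view shows flap 3 standing upright at (340,135). The slope of -0.09 means a tilt of about 1.48 rad. The other flaps are flush, the objects haven't moved, and the arm is clear.

```bash
python3 -c "
from plant import finish_job
print(finish_job())"
```

```text
the job is handed in; nothing more can be done
None
```

Flap 3 (third from the left) was the free one: it now stands open at about 1.48 rad, flaps 1 and 2 did not give when pressed, flap 4 was left untouched, and the job was handed in after about 12 s of robot time (no verdict was returned).

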